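Load the scanner bed with carrier plates from the locked rack

ROBOT

A 6-joint arm with a two-finger parallel gripper is mounted at the origin on a cart in front of the work surface, level with it; the furniture and walls round the work are solid. World frame = base frame: x ahead of the robot, y to its left, z up, the work surface at z = 0. Lengths are in m, angles in rad, forces in N, time in s.
With the tool pointing down it reaches from about 0.325 to 0.9 m from the base axis. Payload 6.1 kg.
Tool frame: the origin (TCP) lies midway between the tips of the shut fingers; the grasp point (between the pads) lies 19 mm behind it; z points along the fingers, y is the line along which they close (so a half turn about z gives the same grasp; the last joint's range is limited). The gripper opens to 85 mm and grips with 20 to 120 N. Pads are 22 mm wide; open, the fingers measure 114 mm over their backs; the gripper's body (76 mm by 85 mm) begins 54 mm behind the grasp point. The pads swing forward as they close: fully open they stand 13 mm farther back than shut.
Start: joints at [1.148, 0.22, 1.526, -0, 1.395, -0.126], TCP at [0.183, 0.598, 0.231] pointing down, gripper open.
Joint ranges: [-2.98, 2.98], [-0.91, 2.08], [0.09, 2.57], [-1.24, 4.39], [0.2, 2.65], [-2.68, 2.68]. Speed limits (rad/s): [2.57, 2.57, 3.01, 3.14, 3.14, 3.14].

INTERFACE

Orientations are given as [roll, pitch, yaw] about the fixed x, y, z axes, in that order (R = Rz(yaw) Ry(pitch) Rx(roll)).
In Python, from plant import movep, move_l, set_joints, gripper_to, hold, inverse_kinematics, observe, get_image, get_calibration, Unreachable, job_done gives the robot as it stands. Calls block until the motion is done:
- movep(position, orientation): joint-space move of the TCP to a pose.
- move_l(position, feed=0.15, rotation=None, max_force=None): straight line of the TCP; rotation=None keeps the orientation; feed is the mean speed in m/s. With max_force (N) it stops when the force on the tool has changed by that much, and returns True; else False.
- set_joints(angles): joint-space move.
- gripper_to(opening, f_grip=None): finger opening in m; f_grip is the grip in N (None keeps the last); returns when the fingers have stopped.
- hold(seconds).
- inverse_kinematics(position, orientation): joint angles nearest the present ones, or None.
- observe(): the state.
- get_image(name): name is "scene" or "top" or "wrist"; returns (picture, depth): 420x560x3 uint8, red, green, blue; 420x560 float32, m along the optical axis (not along the pixel's ray), 0 where there is no reading.
- get_calibration(name): a dict with "intrinsics" (3x3 intrinsics, pixels), "dist_coeffs" ([k1, k2, p1, p2, k3] as OpenCV has them; the pictures are not rectified), "world_from_camera" (4x4, takes a point from camera to world coordinates). Camera axes: x right, y down, z forward; pixel columns grow to the right and rows downward; lengths in m; the calibration is good to about 2 mm. A picture is of the moment at which its call begins: read the wrist's pose just before it. get_calibration takes no time and is no camera call; for the wrist camera it gives the pose at the moment of the call.
A pose or a line that the arm cannot do raises Unreachable and nothing moves.
- job_done(): hands the job in; it is judged then, once.
The state is a dict: "time_s": time; "q": joint angles; "joint_velocities": joint speeds; "joint_torque": joint torques, N m; "eef_pos": TCP position; "tcp_rot": TCP orientation; "ft_force": force on the tool from outside, world axes, zero at the start; "torque": the same for the moment, N m; "opening": finger opening in m; "grasp_force": force on a finger pad.
Only numpy, scipy, OpenCV 4.12 (cv2) and the standard library are available. Lean on these libraries where they do the work, as an engineer would, in place of code of your own. Each camera call takes 0.05 s, during which the arm holds its last target. There are 200 camera calls.

TASK

Stand the two plaster casts upright on the cork mat, out of the way of the rack, pull the rack's lock bar fully out, draw every carrier plate level out of its channel and seat each one flat and square in a pocket of the scanner bed, its tongue in the pocket's tongue end. When the rack is empty, push the lock bar fully home again, and leave the wax box, the tape roll and the grease tin alone.

Things in the scene. Friction and masses are not known exactly. Their poses are not given: they have to be found in the camera images.
- plate0_grip (a point): Centre of the upright black grip (26 x, 12 y, top 58 mm above underside) of a loose T-shaped steel carrier plate, 8 mm thick, 38 mm above its underside; z up. Main part x -29 to +21 mm, 42 wide; tongue x +21 to +35, 20 wide. 0.16 kg; the two or three plates are alike. Starts in a rack channel, tongue inward (+x of the rack).
- plate1_grip (a point): Centre of the upright black grip (26 x, 12 y, top 58 mm above underside) of a loose T-shaped steel carrier plate, 8 mm thick, 38 mm above its underside; z up. Main part x -29 to +21 mm, 42 wide; tongue x +21 to +35, 20 wide. 0.16 kg; the two or three plates are alike. Starts in a rack channel, tongue inward (+x of the rack).
- plate2_grip (a point): Centre of the upright black grip (26 x, 12 y, top 58 mm above underside) of a loose T-shaped steel carrier plate, 8 mm thick, 38 mm above its underside; z up. Main part x -29 to +21 mm, 42 wide; tongue x +21 to +35, 20 wide. 0.16 kg; the two or three plates are alike. Starts in a rack channel, tongue inward (+x of the rack).
- rack: Fixed aluminium rack 80 (x) by 172 (y), 21.5 mm high; origin: underside centre. Channels along x at y -54, 0, +54 mm, mouths at x -34 (sill to -40), 44 wide, 9.5 high, floor 8 mm up. The roof (top 21.5 up) has a 22 mm slot for the grip, so plates cannot be lifted, only drawn level along -x till the grip is 75 mm or more before the origin.
- lock_bar (a joint): Slide of the steel lock bar across the rack's front (rack x -46 mm, 10 deep, 7 high). 0 = home, locked: a tooth 6 mm wide, 17 mm high stands before each channel. 0.027 m = fully out along the rack's -y: teeth stand between channels, plates pass over the bar. Stays where left; friction 1.5 N.
- lock_grip (a point): Centre of the upright black grip at the -y end of the lock bar, 26 (x) by 12 mm (y), from 7 to 63 mm above the worktop; this point is 44 mm up. Axes as the rack's; it slides along y.
- pocket0 (a point): Pocket of the fixed grey scanner bed (88 by 172, 13 mm high; three alike pockets, 54 mm apart in y). Point on its floor, 6 mm above the worktop, where a seated plate's grip axis comes; the grip centre is then 38 mm above it. T-shaped like the plate with about 2 mm play all round, 7 mm deep; its tongue end is toward +x.
- pocket1 (a point): Pocket of the fixed grey scanner bed (88 by 172, 13 mm high; three alike pockets, 54 mm apart in y). Point on its floor, 6 mm above the worktop, where a seated plate's grip axis comes; the grip centre is then 38 mm above it. T-shaped like the plate with about 2 mm play all round, 7 mm deep; its tongue end is toward +x.
- pocket2 (a point): Pocket of the fixed grey scanner bed (88 by 172, 13 mm high; three alike pockets, 54 mm apart in y). Point on its floor, 6 mm above the worktop, where a seated plate's grip axis comes; the grip centre is then 38 mm above it. T-shaped like the plate with about 2 mm play all round, 7 mm deep; its tongue end is toward +x.
- wax_box_mid (a point): Centre of the loose flat cardboard wax box, 62 by 100 by 24 mm, behind the work; not to be touched.
- tape_mid (a point): Centre of the loose roll of masking tape, 69 mm across, 19 mm high, behind the work; not to be touched.
- tin_mid (a point): Centre of the loose round grease tin with blue lid, 68 mm across, 25 mm high, behind the work; not to be touched.
- cast0_mid (a point): Point in the middle of the loose tan plaster jaw cast, 11 mm above its flat underside: 50 mm in x, 62 mm in y, solid horseshoe base 18 mm high with the teeth up to 27 mm; 0.13 kg. z is up. Grasp it across x. It starts standing on the worktop just in front of the rack's mouths, in the plates' way.
- cast1_mid (a point): Point in the middle of the loose off-white plaster jaw cast, 11 mm above its flat underside: 50 mm in x, 62 mm in y, solid horseshoe base 22 mm high with the teeth up to 31 mm; 0.13 kg. z is up. Grasp it across x. It starts standing on the worktop just in front of the rack's mouths, in the plates' way.
- mat_top (a point): Centre of the top of the fixed flat cork mat, 66 mm (x) by 190 mm (y), 3 mm thick, on the front strip of the worktop to the left, before the sink. A cast standing on it has its point 11 mm above this one.

How it is judged:
On the way:
1. the lock bar is pulled out (24 mm or more of its 27) (value of joint lock_bar above 0.024 m), for 0.2 s.
At the end, for the whole second after the job is handed in: Every plate present is in a pocket: grip axis within 5 mm of its point, within 3 mm of fully down, square to 0.1 rad, level to 0.06 rad; lock bar within 5 mm of home; both casts upright (0.1 rad) on the mat, middle within 25 mm of its long centre line and 85 mm of its centre along it (((horizontal distance between plate0_grip and pocket0 below 0.005 m and z of plate0_grip in the frame of pocket0 below 0.041 m and angle between the x axis of plate0_grip and the x axis of pocket0, either way round below 0.1 rad and angle between plate0_grip's own z axis and vertical below 0.06 rad) or (horizontal distance between plate0_grip and pocket1 below 0.005 m and z of plate0_grip in the frame of pocket1 below 0.041 m and angle between the x axis of plate0_grip and the x axis of pocket1, either way round below 0.1 rad and angle between plate0_grip's own z axis and vertical below 0.06 rad) or (horizontal distance between plate0_grip and pocket2 below 0.005 m and z of plate0_grip in the frame of pocket2 below 0.041 m and angle between the x axis of plate0_grip and the x axis of pocket2, either way round below 0.1 rad and angle between plate0_grip's own z axis and vertical below 0.06 rad)) and ((horizontal distance between plate1_grip and pocket0 below 0.005 m and z of plate1_grip in the frame of pocket0 below 0.041 m and angle between the x axis of plate1_grip and the x axis of pocket0, either way round below 0.1 rad and angle between plate1_grip's own z axis and vertical below 0.06 rad) or (horizontal distance between plate1_grip and pocket1 below 0.005 m and z of plate1_grip in the frame of pocket1 below 0.041 m and angle between the x axis of plate1_grip and the x axis of pocket1, either way round below 0.1 rad and angle between plate1_grip's own z axis and vertical below 0.06 rad) or (horizontal distance between plate1_grip and pocket2 below 0.005 m and z of plate1_grip in the frame of pocket2 below 0.041 m and angle between the x axis of plate1_grip and the x axis of pocket2, either way round below 0.1 rad and angle between plate1_grip's own z axis and vertical below 0.06 rad)) and ((horizontal distance between plate2_grip and pocket0 below 0.005 m and z of plate2_grip in the frame of pocket0 below 0.041 m and angle between the x axis of plate2_grip and the x axis of pocket0, either way round below 0.1 rad and angle between plate2_grip's own z axis and vertical below 0.06 rad) or (horizontal distance between plate2_grip and pocket1 below 0.005 m and z of plate2_grip in the frame of pocket1 below 0.041 m and angle between the x axis of plate2_grip and the x axis of pocket1, either way round below 0.1 rad and angle between plate2_grip's own z axis and vertical below 0.06 rad) or (horizontal distance between plate2_grip and pocket2 below 0.005 m and z of plate2_grip in the frame of pocket2 below 0.041 m and angle between the x axis of plate2_grip and the x axis of pocket2, either way round below 0.1 rad and angle between plate2_grip's own z axis and vertical below 0.06 rad)) and x of cast0_mid in the frame of mat_top between -0.025 and 0.025 m and y of cast0_mid in the frame of mat_top between -0.085 and 0.085 m and z of each of cast0_mid, cast1_mid in the frame of mat_top below 0.016 m and angle between each of cast0_mid, cast1_mid's own z axis and vertical below 0.1 rad and x of cast1_mid in the frame of mat_top between -0.025 and 0.025 m and y of cast1_mid in the frame of mat_top between -0.085 and 0.085 m and value of joint lock_bar below 0.005 m); the robot touches nothing.
It fails at once if the wax box is moved more than 3 cm (distance of wax_box_mid from where it was at the start of the episode above 0.03 m).
It fails at once if the tape roll is moved more than 3 cm (distance of tape_mid from where it was at the start of the episode above 0.03 m).
It fails at once if the tin is moved more than 3 cm (distance of tin_mid from where it was at the start of the episode above 0.03 m).
Of plate0, plate1, plate2 only 2 to 3 are there at a start; the rules pass over those that are not, and their reading is None.
At some moment in a run one of plate0, plate1, plate2 may be knocked a few centimetres aside while the robot is not near it.
Once in a run the grip may slacken for a moment while it holds something.
It also fails if it takes over 210 s, if anything falls off the work surface, if the arm or the gripper's body presses on something with over 40 N, if the wrist force passes 120 N, or if a joint passes its speed limit or range.

## Working session

There is one attempt and no reset: what is moved stays moved. The work goes in short steps, each a Python script; the robot and the scene stay as the last script left them, time stands still between calls to the robot, and variables do not carry over. Pictures are saved under pics/ and viewed, at most 14 in all, crops included, and the job is handed in when it is done.

```bash
ls; mkdir -p pics
python3 - <<'E'
from plant import *
import cv2,numpy as np
print(observe())
for n in ("scene","top"):
    im,d=get_image(n); c=get_calibration(n)
    cv2.imwrite(f"pics/{n}0.png",im[:,:,::-1]); np.savez(f"pics/{n}0.npz",im=im,d=d)
    print(n,c, (d>0).mean())
E
```

```text
pics
{'time_s': 0.0, 'q': array([ 1.14791355e+00,  2.21234163e-01,  1.52762406e+00,  2.25456078e-05,
        1.39469382e+00, -1.26137963e-01]), 'joint_velocities': array([ 0.00033393,  0.00093078, -0.00080737, -0.00127079, -0.00028445,
       -0.00120657]), 'joint_torque': array([-2.57355259e-04, -4.96899390e+01, -3.89393699e+01, -3.25433884e-04,
        1.11365737e-02,  5.05868013e-05]), 'eef_pos': array([0.18252307, 0.59711827, 0.23018741]), 'tcp_rot': array([-3.13965163e+00, -2.68510851e-04,  2.84484360e+00]), 'ft_force': array([ 0.43127659, -0.52312485,  0.05994843]), 'torque': array([-0.03992578, -0.03075092,  0.01011986]), 'grasp_force': 0.0, 'opening': 0.08532203804566593}
scene {'intrinsics': array([[405.5321976 ,   0.        , 281.84449588],
       [  0.        , 405.5321976 , 210.30152304],
       [  0.        ,   0.        ,   1.        ]]), 'dist_coeffs': array([-0.03175399,  0.        ,  0.        ,  0.        ,  0.        ]), 'world_from_camera': array([[ 0.69651813, -0.42764003,  0.57618269,  0.0358952 ],
       [-0.71735396, -0.39676029,  0.57269937, -0.53298952],
       [-0.01630277, -0.81222243, -0.58312001,  0.63112587],
       [ 0.        ,  0.        ,  0.        ,  1.        ]])} 0.9961054421768708
top {'intrinsics': array([[413.94070795,   0.        , 283.34494924],
       [  0.        , 413.94070795, 209.99262906],
       [  0.        ,   0.        ,   1.        ]]), 'dist_coeffs': array([-0.04494123,  0.        ,  0.        ,  0.        ,  0.        ]), 'world_from_camera': array([[ 0.02907398, -0.99632341,  0.08058766,  0.49187077],
       [-0.99951977, -0.028113  ,  0.01303392,  0.02573878],
       [-0.01072044, -0.08092791, -0.9966623 ,  1.09014559],
       [ 0.        ,  0.        ,  0.        ,  1.        ]])} 0.9959396258503401
```

View pics/scene0.png

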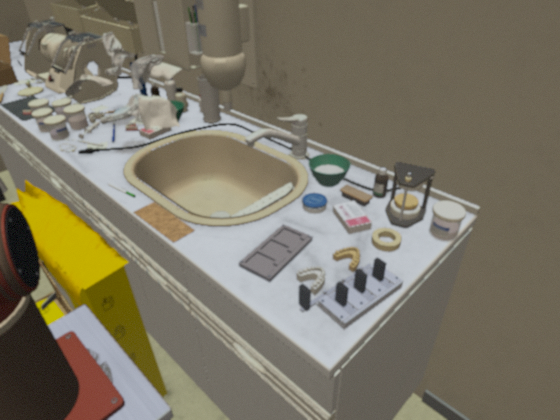

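View pics/top0.png

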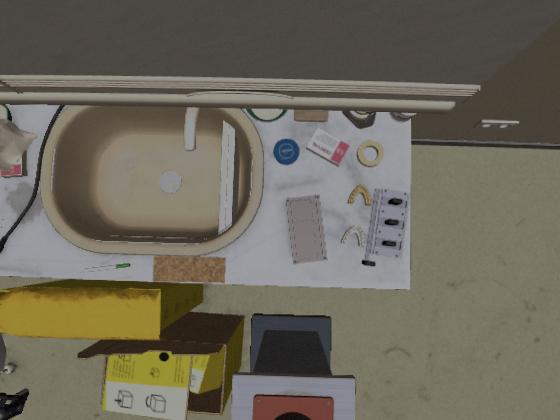

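The scene picture shows the rack at (360,292) with three plate grips, the lock grip at (305,297), casts at (312,278) and (347,259), the bed at (277,251) and the mat at (165,221). In the top view the rack is at (390,222), the bed at (306,229) and the mat at (189,269). Rack +x points to image right, which is world −y.

```bash
cat > h.py <<'E'
from plant import *
import cv2,numpy as np
def snap(n,tag):
    c=get_calibration(n); im,d=get_image(n)
    np.savez(f"pics/{tag}.npz",im=im,d=d,K=c["intrinsics"],D=c["dist_coeffs"],T=c["world_from_camera"])
    cv2.imwrite(f"pics/{tag}.png",im[:,:,::-1]); return im,d,c
def load(tag):
    z=np.load(f"pics/{tag}.npz"); return z["im"],z["d"],dict(intrinsics=z["K"],dist_coeffs=z["D"],world_from_camera=z["T"])
def ray(c,px):
    p=cv2.undistortPoints(np.array(px,float).reshape(-1,1,2),c["intrinsics"],c["dist_coeffs"]).reshape(-1,2)
    T=c["world_from_camera"]; d=np.c_[p,np.ones(len(p))]@T[:3,:3].T
    return T[:3,3],d
def onplane(c,px,z):
    o,d=ray(c,px); return (o+d*((z-o[2])/d[:,2])[:,None])
def cloud(c,d):
    h,w=d.shape; v,u=np.mgrid[:h,:w]; o,r=ray(c,np.c_[u.ravel(),v.ravel()])
    P=(o+r*d.reshape(-1,1)).reshape(h,w,3); P[d<=0]=np.nan; return P
E
python3 - <<'E'
from h import *
z=np.load("pics/top0.npz");im,d=z["im"],z["d"];c=get_calibration("top")
for n,p,h in [("lock",(369,263),.063),("p",(396,201),.066),("p",(391,222),.066),("p",(389,243),.066),("bed",(306,229),.013),("mat",(189.5,269.5),.003),("castO",(360,195),.018),("castW",(353,237),.022),("box",(328,144),.024),("tape",(370,153),.019),("tin",(286,152),.025)]:
    print(n,onplane(c,[p],h)[0].round(3))
c0=im[95:295,250:420]; cv2.imwrite("pics/crop0.png",cv2.resize(c0[:,:,::-1],None,fx=3,fy=3,interpolation=cv2.INTER_CUBIC))
# try a wrist view over bed/rack midpoint
for p in [(0.45,-0.18,0.40),(0.45,-0.12,0.35),(0.42,-.2,.3)]:
  for yaw in (0,np.pi/2,-np.pi/2,np.pi): print(p,yaw,inverse_kinematics(p,[np.pi,0,yaw]))
T=get_calibration("wrist")["world_from_camera"]; print(T.round(3), get_calibration("wrist")["intrinsics"][0])
E
```

```text
lock [ 0.45  -0.176  0.063]
p [ 0.605 -0.24   0.066]
p [ 0.552 -0.228  0.066]
p [ 0.5   -0.224  0.066]
bed [ 0.531 -0.021  0.013]
mat [0.417 0.281 0.003]
castO [ 0.623 -0.159  0.018]
castW [ 0.514 -0.142  0.022]
box [ 0.755 -0.072  0.024]
tape [ 0.735 -0.183  0.019]
tin [0.73  0.037 0.025]
(0.45, -0.18, 0.4) 0 [-5.43399726e-01 -1.75027300e-01  1.61865009e+00 -4.44089210e-16
  1.69796987e+00  1.02739660e+00]
(0.45, -0.18, 0.4) 1.5707963267948966 [-0.54339973 -0.1750273   1.61865009  0.          1.69796987 -0.54339973]
(0.45, -0.18, 0.4) -1.5707963267948966 [-5.43399726e-01 -1.75027300e-01  1.61865009e+00 -4.44089210e-16
  1.69796987e+00  2.59819293e+00]
(0.45, -0.18, 0.4) 3.141592653589793 [-0.54339973 -0.1750273   1.61865009  0.          1.69796987 -2.11419605]
(0.45, -0.12, 0.35) 0 [-4.30183049e-01 -2.21447399e-01  1.74913678e+00 -4.44089210e-16
  1.61390327e+00  1.14061328e+00]
(0.45, -0.12, 0.35) 1.5707963267948966 [-0.43018305 -0.2214474   1.74913678  0.          1.61390327 -0.43018305]
(0.45, -0.12, 0.35) -1.5707963267948966 None
(0.45, -0.12, 0.35) 3.141592653589793 [-0.43018305 -0.2214474   1.74913678  0.          1.61390327 -2.00097938]
(0.42, -0.2, 0.3) 0 [-6.14197567e-01 -2.10224388e-01  1.83107611e+00 -4.44089210e-16
  1.52074093e+00  9.56598760e-01]
(0.42, -0.2, 0.3) 1.5707963267948966 [-0.61419757 -0.21022439  1.83107611  0.          1.52074093 -0.61419757]
(0.42, -0.2, 0.3) -1.5707963267948966 [-6.14197567e-01 -2.10224388e-01  1.83107611e+00 -4.44089210e-16
  1.52074093e+00  2.52739509e+00]
(0.42, -0.2, 0.3) 3.141592653589793 [-0.61419757 -0.21022439  1.83107611  0.          1.52074093 -2.18499389]
[[ 0.292  0.913  0.286  0.109]
 [ 0.956 -0.279 -0.088  0.619]
 [-0.001  0.299 -0.954  0.373]
 [ 0.     0.     0.     1.   ]] [371.91675332   0.         276.47248348]
```

View pics/crop0.png

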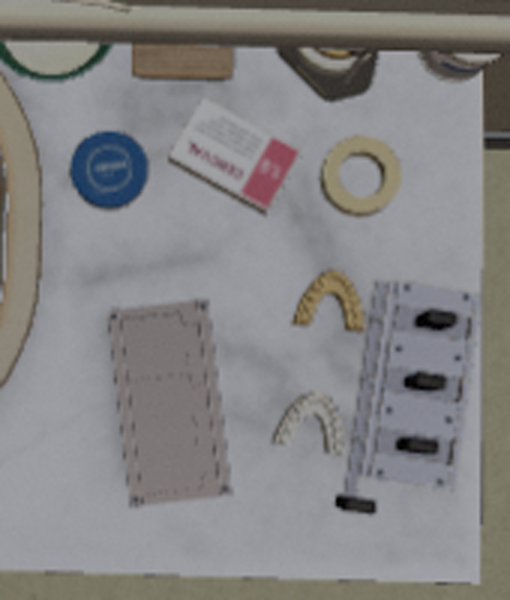

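The crop shows the bed turned by about 8°, with faint pocket outlines. Its tongue end seems to be toward the rack, but I'll verify that with a wrist view. The casts are close to square, with the tan one at crop (330,300) and the white one at (310,422).

Run:
```python
from h import *
dn=[np.pi,0,np.pi/2]
set_joints([1.148,0.0,1.6,0,1.54,-0.126])
movep([.53,-.09,.28],dn)
snap("wrist","w1"); print(observe()["time_s"],observe()["eef_pos"],get_calibration("wrist")["world_from_camera"].round(3))
```

```text
3.2583 [ 0.5301662  -0.08918013  0.28009851] [[ 1.     0.001  0.001  0.53 ]
 [ 0.002 -0.955 -0.298 -0.013]
 [ 0.001  0.298 -0.955  0.422]
 [ 0.     0.     0.     1.   ]]
```

View pics/w1.png

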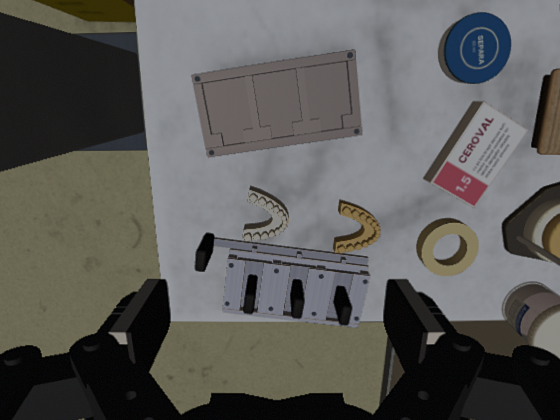

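The wrist picture shows the bed with its pocket tongues toward the bottom (world −y, toward the rack). The rack at (297,290) holds three grips, and the lock grip is at (205,252). The casts open toward −x, white at (265,215) and tan at (357,227).

```bash
cat >> h.py <<'E'
def rect(c,mask,z,full=True):
    """minAreaRect on plane z of biggest blob: centre, (sizes), angle of long axis"""
    n,l,s,_=cv2.connectedComponentsWithStats(mask.astype(np.uint8),connectivity=4)
    k=1+np.argmax(s[1:,4]); v,u=np.nonzero(l==k)
    P=onplane(c,np.c_[u,v],z)[:,:2]; (ce,sz,a)=cv2.minAreaRect((P*1000).astype(np.float32))
    b=cv2.boxPoints((ce,sz,a)); e=b[1]-b[0]; f=b[2]-b[1]; L=e if np.linalg.norm(e)>np.linalg.norm(f) else f
    return np.array(ce)/1000,np.sort(sz),np.arctan2(L[1],L[0]),(l==k)
E
python3 - <<'E'
from h import *
im,d,c=load("w1"); P=cloud(c,d); Z=P[...,2]
X,Y=P[...,0],P[...,1]
def st(n,m): print(n,m.sum(),np.nanpercentile(Z[m],[5,50,95]).round(4) if m.any() else "")
box=lambda x0,x1,y0,y1:(X>x0)&(X<x1)&(Y>y0)&(Y<y1)
st("table",box(.5,.6,-.11,-.09)); 
hsv=cv2.cvtColor(im,cv2.COLOR_RGB2HSV)
print("hsv bed",hsv[100,270],hsv[80,230],"marble",hsv[170,250],"rack",hsv[285,272],"grip",hsv[285,250],"cast",hsv[210,270],hsv[225,365])
st("bed",box(.45,.6,-.05,.0))
m=(Z>.003)&box(.4,.66,-.10,.07); r=rect(c,m,.013); print("bed",r[:3])
mg=(Z>.035)&(Z<.075)&box(.4,.7,-.3,-.11)
n,l,s,ce=cv2.connectedComponentsWithStats(mg.astype(np.uint8))
for k in range(1,n):
    if s[k,4]>30:
        t=(l==k)&(Z>np.nanmax(Z[l==k])-.006); zt=np.nanmedian(Z[t]); r=rect(c,t,zt); print("grip",ce[k].round(),zt.round(4),r[0].round(4),r[1].round(1),r[2].round(3))
for nm,(u0,u1,v0,v1),zt in [("castW",(235,295,180,245),.031),("castO",(325,390,190,258),.027)]:
    m=np.zeros_like(mg); m[v0:v1,u0:u1]=True; m&=(Z>.008)&(Z<.04)
    st(nm,m); mm=m; n_,l_,s_,_=cv2.connectedComponentsWithStats(mm.astype(np.uint8)); mm=l_==1+np.argmax(s_[1:,4])
    Q=np.c_[X[mm],Y[mm]]; print(nm,cv2.minAreaRect((Q*1000).astype(np.float32)),np.percentile(Q,[1,99],0))
cv2.imwrite("pics/c1.png",cv2.resize(im[170:330,190:390,::-1],None,fx=4,fy=4,interpolation=cv2.INTER_CUBIC)[:600,:800])
E
```

```text
table 3332 [-0.0014  0.3029  0.3487]
hsv bed [  0  17 103] [  0  19 107] marble [110  11 139] rack [116  27 131] grip [165 128   4] cast [ 23   7 139] [ 20 111 133]
bed 6631 [0.0046 0.0061 0.0133]
bed (array([ 0.53570465, -0.34377493]), array([235.13616943, 828.69378662]), np.float32(0.00027457558))
grip [202. 256.] 0.062 [ 0.4493 -0.1782] [12.3 26.5] 1.434
grip [250. 297.] 0.0651 [ 0.5   -0.228] [11.8 27.4] 1.435
grip [297. 302.] 0.0651 [ 0.5534 -0.2339] [12.1 26.8] 1.441
grip [344. 308.] 0.0652 [ 0.6064 -0.2424] [12.7 25.8] 1.445
castW 1334 [0.0118 0.0222 0.0301]
castW ((518.8433227539062, -145.0324249267578), (61.37099838256836, 49.4354133605957), 81.11569213867188) [[ 0.49159036 -0.16893474]
 [ 0.54205688 -0.11221788]]
castO 1276 [0.0108 0.0184 0.0262]
castO ((625.5206909179688, -159.39134216308594), (61.462764739990234, 49.52562713623047), 85.80548095703125) [[ 0.59942111 -0.18633361]
 [ 0.647247   -0.12869193]]
```

View pics/c1.png

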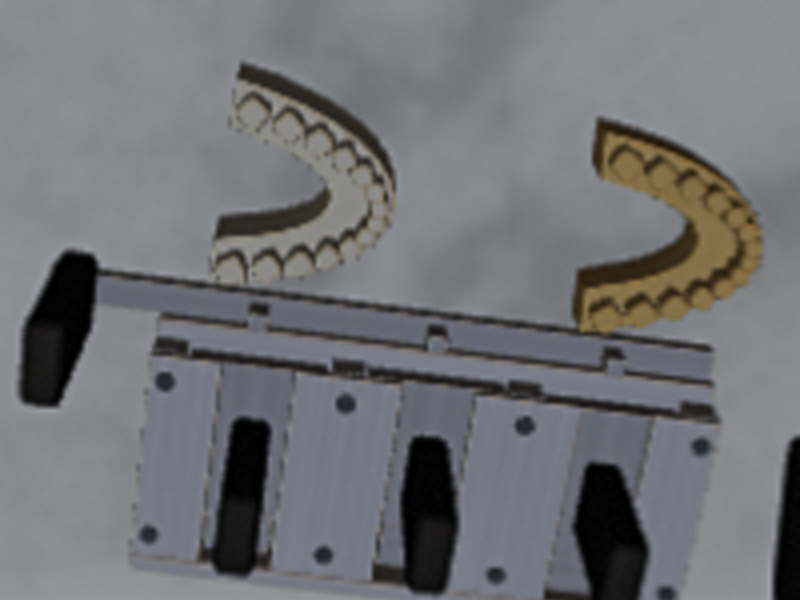

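The crop shows the teeth of the lock bar standing before the channels. Both casts are true horseshoes whose mouths face −x, so a pad may slip inside the arch. I'll read the finger opening after each grasp to tell. Next: measure the mat and bed, then move the white cast.

```bash
cat >> h.py <<'E'
def grasp_cast(cx,cy,yaw,mx,my,myaw,zoff=.003,topz=.16):
    ps=np.pi/2+yaw
    movep([cx,cy,topz],[np.pi,0,ps]); gripper_to(.078)
    move_l([cx,cy,.06],.25); print("f",move_l([cx,cy,zoff],.06,max_force=12))
    gripper_to(0,40); o=observe(); print("open",o["opening"],o["grasp_force"],o["eef_pos"])
    move_l([cx,cy,zoff+.05],.12); o=observe(); print("lift",o["opening"],o["grasp_force"],o["time_s"])
    return o["opening"]
E
python3 - <<'E'
from h import *
z=np.load("pics/top0.npz");im,d=z["im"],z["d"];c=get_calibration("top")
hsv=cv2.cvtColor(im,cv2.COLOR_RGB2HSV); print(hsv[269,190],hsv[275,240])
m=np.zeros(d.shape,bool); m[250:290,145:235]=1; m&=(hsv[...,0]<20)&(hsv[...,1]>90)
m=cv2.morphologyEx(m.astype(np.uint8),cv2.MORPH_CLOSE,np.ones((5,5)));m=cv2.morphologyEx(m,cv2.MORPH_OPEN,np.ones((5,5)))
r=rect(c,m,.003); print("mat",r[:3])
P=cloud(c,d); print("sink rim z",[P[v,u].round(3) for v,u in [(248,190),(255,150),(245,230),(215,258)]])
im,d,c=load("w1");P=cloud(c,d);X,Y,Z=[P[...,i] for i in range(3)]
m=np.zeros(d.shape,bool); m[40:165,180:370]=1; mb=m&(Z>.0105)&(Z<.02)
r=rect(c,mb,.013);print("bed",r[:3])
ce,ang=r[0],r[2]; yx=ang-np.pi/2 if abs(ang)<1 else ang; 
ux=np.array([np.cos(ang-np.pi/2),np.sin(ang-np.pi/2)]); 
if ux[1]>0: ux=-ux
uy=np.array([-ux[1],ux[0]])
fl=m&(Z<.0085)&(Z>.003); Q=np.c_[X[fl],Y[fl]]-ce; a,b=Q@ux,Q@uy
k=(abs(a)<40)&(abs(b)<.08)
for c0 in (-.054,0,.054):
    s=k&(abs(b-c0)<.025); w=s&(a<.015)&(a>-.02); t=s&(a>.028)&(a<.034)
    print(c0,"a",np.percentile(a[s],[1,99]).round(4),"b main",np.percentile(b[w],[1,99]).round(4),"tongue b",np.percentile(b[t],[2,98]).round(4) if t.any() else None, s.sum())
E
```

```text
[ 15 109 108] [111  11 160]
mat (array([0.41767575, 0.28293469]), array([ 61.74884033, 186.76309204]), np.float32(-1.5623467))
sink rim z [array([0.473, 0.283, 0.002]), array([0.451, 0.388, 0.003]), array([0.484, 0.178, 0.   ]), array([ 0.565,  0.107, -0.002])]
bed (array([ 0.53145258, -0.02084554]), array([ 88.34277344, 172.68103027]), np.float32(0.14306547))
-0.054 a [-0.0336  0.033 ] b main [-0.0773 -0.0321] tongue b [-0.0658 -0.0433] 2467
0 a [-0.0337  0.0329] b main [-0.0227  0.0228] tongue b [-0.0111  0.0118] 2540
0.054 a [-0.0337  0.0328] b main [0.0323 0.0767] tongue b [0.0434 0.0664] 2508
```

Run:
```python
from h import *
op=grasp_cast(.5188,-.145,-.155,0,0,0)
snap("wrist","w2")
```

```text
f False
open 0.04850108313399562 41.776946391910315 [ 0.51915487 -0.14517869  0.00373505]
lift 0.04824067671239055 41.49962136754766 6.6917
```

View pics/w2.png

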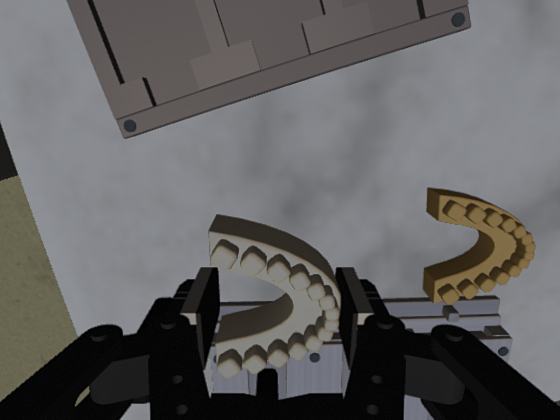

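The white cast is held upright across x at a 48 mm opening. Next I'll place it on the mat and then move the tan cast.

```bash
cat >> h.py <<'E'
def place_cast(x,y):
    dn=[np.pi,0,np.pi/2]
    move_l([.49,-.05,.06],.25,rotation=dn); move_l([x,y,.06],.3); o=observe(); print("carry",o["opening"],o["grasp_force"])
    print("pf",move_l([x,y,.007],.05,max_force=8)); print(observe()["eef_pos"])
    gripper_to(.075); move_l([x,y,.09],.2); print(observe()["time_s"])
E
python3 - <<'E'
from h import *
place_cast(.417,.328)
move_l([.45,.1,.16],.35)
op=grasp_cast(.6255,-.1594,-.073,0,0,0)
place_cast(.417,.238)
snap("wrist","w3"); snap("top","t3")
E
```

```text
carry 0.048688025428997014 41.48198343347758
pf True
[0.41644836 0.3277379  0.00676986]
10.7167
f False
open 0.04842280621065235 41.989475216614665 [ 0.62598348 -0.15961659  0.00387689]
lift 0.04835836817117501 41.46876218743273 15.5667
carry 0.04835722417813458 41.454451132012764
pf True
[0.41641294 0.23782783 0.00683196]
19.5583
```

View pics/t3.png

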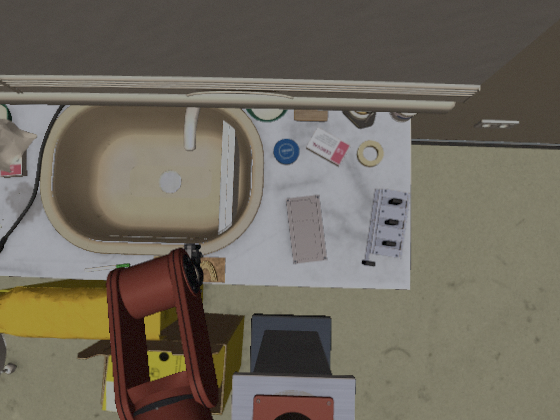

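The casts are off the rack front and the tan one shows on the mat at (208,270), partly hidden by the arm. I'll pull the lock bar next and then look at the rack from a close wrist view.

```bash
cat >> h.py <<'E'
RY=np.array([.991,-.133]); RX=np.array([-.133,-.991]); RYAW=np.pi/2-.134
def grips(tag,zlo=.055):
    im,d,c=load(tag); P=cloud(c,d); Z=P[...,2]
    m=(Z>.035)&(Z<.08)&(P[...,0]>.38)&(P[...,0]<.72)&(P[...,1]<.1)&(P[...,1]>-.33)&(cv2.cvtColor(im,cv2.COLOR_RGB2HSV)[...,2]<60)
    n,l,s,ce=cv2.connectedComponentsWithStats(m.astype(np.uint8)); out=[]
    for k in range(1,n):
        if s[k,4]>60:
            zm=np.nanpercentile(Z[l==k],98); t=(l==k)&(Z>zm-.004); r=rect(c,t,zm)
            out.append((*r[0].round(4),zm.round(4),*r[1].round(1),round(float(r[2]),3)))
    return out
def see(tag,x=.5,y=-.10,z=.24,yaw=RYAW):
    movep([x,y,z],[np.pi,0,yaw]); hold(.2); snap("wrist",tag); g=grips(tag)
    for q in g: print(tag,q)
    return g
E
python3 - <<'E'
from h import *
move_l([.45,.1,.16],.3)
p=np.array([.4495,-.178]); dn=[np.pi,0,RYAW]
movep([*p,.13],dn); gripper_to(.04); move_l([*p,.025],.1,max_force=10)
gripper_to(0,50); o=observe(); print(o["opening"],o["eef_pos"])
q=p-RY*.030
print("stop",move_l([*q,.025],.04,max_force=25)); print(observe()["eef_pos"],observe()["ft_force"])
hold(.3); gripper_to(.04); move_l([*q,.13],.2)
g=see("w4"); print(observe()["time_s"])
E
```

```text
0.01151080180306687 [ 0.44992414 -0.17826131  0.02566499]
stop True
[ 0.4247559  -0.17489961  0.02571603] [ 4.6475489   0.05037711 -0.99219166]
w4 (np.float64(0.4256), np.float64(-0.1698), np.float64(0.0633), np.float64(10.6), np.float64(16.6), 1.44)
w4 (np.float64(0.4999), np.float64(-0.2266), np.float64(0.0667), np.float64(10.8), np.float64(24.7), 1.448)
w4 (np.float64(0.6052), np.float64(-0.242), np.float64(0.0667), np.float64(11.3), np.float64(26.0), 1.444)
26.35
```

View pics/w4.png

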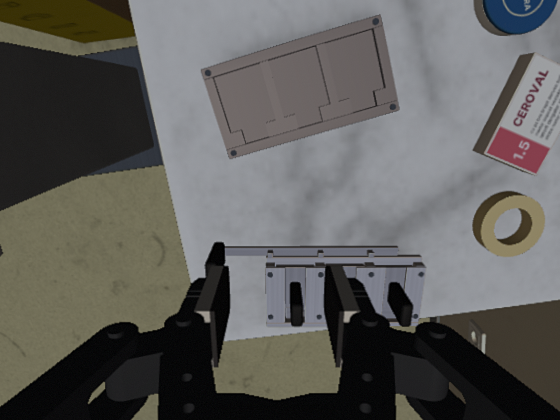

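The lock grip is out by about 25 mm and the teeth stand between the channels at (270,252), (320,252) and (370,252). I'll push it firmly to the stop and then draw the first plate.

Run:
```python
from h import *
p=np.array([.4248,-.1749]); dn=[np.pi,0,RYAW]
movep([*p,.13],dn); move_l([*p,.025],.1,max_force=10)
gripper_to(0,80); a=observe()["eef_pos"]
print("stop",move_l([*(p-RY*.008),.025],.02,max_force=38)); o=observe();print(a,o["eef_pos"],o["ft_force"],o["opening"])
hold(.3); print(observe()["eef_pos"]); gripper_to(.04); move_l([*(observe()["eef_pos"][:2]),.13],.2)
gripper_to(.085)
g=see("w5",.53,-.09,.28,np.pi/2); print(observe()["time_s"])
```

```text
stop True
[ 0.42521159 -0.17517812  0.02566315] [ 0.42479763 -0.17515197  0.02576279] [ 6.12142805 -1.26816893 -2.43570686] 0.01089279322982527
[ 0.42480651 -0.17514811  0.02575626]
w5 (np.float64(0.4255), np.float64(-0.174), np.float64(0.0638), np.float64(10.6), np.float64(24.7), 1.484)
w5 (np.float64(0.5001), np.float64(-0.2271), np.float64(0.0666), np.float64(11.5), np.float64(25.9), 1.419)
w5 (np.float64(0.553), np.float64(-0.2329), np.float64(0.0668), np.float64(11.2), np.float64(24.7), 1.436)
w5 (np.float64(0.6059), np.float64(-0.2418), np.float64(0.0667), np.float64(11.1), np.float64(24.7), 1.47)
31.85
```

The bar is against its hard stop, about 25.3 mm from where it started, so it was probably about 1.8 mm out at the start. Drawing the first plate now.

```bash
cat >> h.py <<'E'
BED=np.array([.5315,-.0208]); BYAW=np.pi/2+.143
UX=np.array([.1425,-.9898]); UY=np.array([.9898,.1425])
pocket=lambda k: BED-UX*.003+UY*.054*k
def draw(p,L=.10):
    p=np.array(p); dn=[np.pi,0,RYAW]
    movep([*p,.13],dn); gripper_to(.035); print("down",move_l([*p,.029],.1,max_force=10))
    gripper_to(0,60); o=observe(); print("grip",o["opening"],o["eef_pos"])
    e=p-RX*L; print("stopped",move_l([*e,.0292],.06,max_force=20)); o=observe(); print(o["eef_pos"],o["ft_force"],o["opening"],o["time_s"])
def seat(t,z0=.055,yaw=BYAW):
    o=observe(); move_l([*o["eef_pos"][:2],z0],.12); move_l([*t,z0],.15,rotation=[np.pi,0,yaw])
    s=move_l([*t,.0265],.03,max_force=8); o=observe(); print("seat",s,o["eef_pos"],o["ft_force"],o["opening"],o["grasp_force"],o["time_s"])
    return o["eef_pos"][2]
def release():
    gripper_to(.035); e=observe()["eef_pos"]; move_l([*e[:2],.13],.2)
E
python3 - <<'E'
from h import *
draw([.500,-.2278]);
E
```

```text
down False
grip 0.011072968460699164 [ 0.50060203 -0.22815043  0.0298631 ]
stopped False
[ 0.51329528 -0.12896739  0.0292201 ] [ 0.10170043 -0.19322533 -2.30899239] 0.01163438872346695 36.525
```

Run:
```python
from h import *
z=seat(pocket(-1))
if z<.0305: release(); movep([.53,-.09,.28],[np.pi,0,np.pi/2]); gripper_to(.085); 
g=see("w6",.53,-.09,.28,np.pi/2)
```

```text
seat True [ 0.47716724 -0.02541664  0.02787537] [-0.82822747 -0.40348698  4.32603938] 0.011472493469491835 59.49657618999481 38.6167
w6 (np.float64(0.4778), np.float64(-0.0268), np.float64(0.0652), np.float64(11.5), np.float64(24.9), -1.424)
w6 (np.float64(0.4255), np.float64(-0.1744), np.float64(0.0638), np.float64(10.8), np.float64(25.1), 1.414)
w6 (np.float64(0.5531), np.float64(-0.233), np.float64(0.0665), np.float64(11.4), np.float64(25.5), 1.427)
w6 (np.float64(0.6057), np.float64(-0.242), np.float64(0.0668), np.float64(11.0), np.float64(25.0), 1.435)
```

View pics/w6.png

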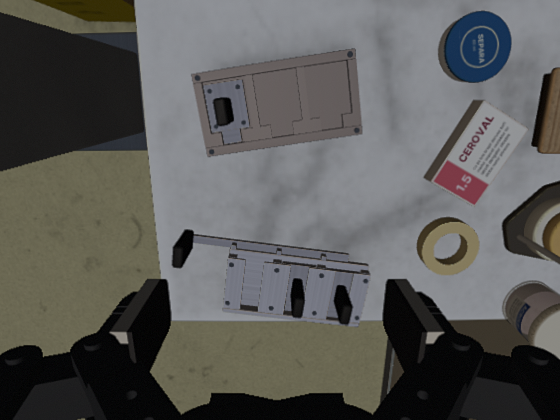

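The first plate is seated in the left pocket at (225,110), flush and square. On to the other two, with guards.

Run:
```python
from h import *
draw([.5533,-.2334])
z=seat(pocket(0))
if z>.0305 or observe()["opening"]<.009: raise SystemExit("check")
release(); gripper_to(.085); g=see("w7",.53,-.09,.28,np.pi/2)
```

```text
down False
grip 0.010721120390041902 [ 0.55408382 -0.23379677  0.02997205]
stopped False
[ 0.56659124 -0.13459063  0.02919276] [-0.12451463  0.07049745 -1.56295243] 0.011235977435480283 46.1
seat True [ 0.53067953 -0.01770072  0.02795773] [-0.7057706  -0.26561723  5.15357049] 0.011468606570689616 59.415873885154724 48.275
w7 (np.float64(0.5333), np.float64(-0.0195), np.float64(0.0652), np.float64(11.4), np.float64(24.6), -1.424)
w7 (np.float64(0.4776), np.float64(-0.0266), np.float64(0.0651), np.float64(11.2), np.float64(24.6), -1.409)
w7 (np.float64(0.4255), np.float64(-0.174), np.float64(0.0636), np.float64(11.0), np.float64(25.8), 1.426)
w7 (np.float64(0.6059), np.float64(-0.2418), np.float64(0.0667), np.float64(10.7), np.float64(25.0), 1.457)
```

Run:
```python
from h import *
draw([.6062,-.2422])
z=seat(pocket(1))
if z>.0305 or observe()["opening"]<.009: raise SystemExit("check")
release(); gripper_to(.085); g=see("w8",.53,-.09,.28,np.pi/2)
```

```text
down False
grip 0.011187094928887916 [ 0.60679138 -0.24251718  0.02998677]
stopped False
[ 0.6194564  -0.14338307  0.0291935 ] [ 0.61074651 -0.21468949 -0.83814488] 0.011116332942224836 55.55
seat True [ 0.58429528 -0.01001583  0.02794769] [-0.16348128  0.44957253  4.39417449] 0.011792478839881718 59.64362561702728 57.8167
w8 (np.float64(0.5836), np.float64(-0.0121), np.float64(0.0652), np.float64(11.2), np.float64(25.0), -1.432)
w8 (np.float64(0.5333), np.float64(-0.0195), np.float64(0.0652), np.float64(11.5), np.float64(24.9), -1.433)
w8 (np.float64(0.4775), np.float64(-0.0265), np.float64(0.065), np.float64(11.2), np.float64(24.8), -1.434)
w8 (np.float64(0.4255), np.float64(-0.1741), np.float64(0.0637), np.float64(11.1), np.float64(25.8), 1.434)
```

View pics/w8.png

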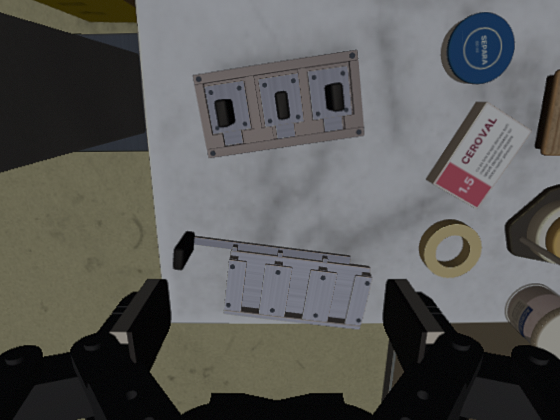

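All three plates sit in their pockets at (225,112), (282,105) and (334,97), and the rack is empty. Now I'll push the lock bar home and check everything from a clear pose.

Run:
```python
from h import *
p=np.array([.4249,-.1750]); dn=[np.pi,0,RYAW]
movep([*p,.13],dn); gripper_to(.04); move_l([*p,.025],.1,max_force=10)
gripper_to(0,80); a=observe()["eef_pos"]
print("stop",move_l([*(p+RY*.032),.025],.04,max_force=30)); o=observe();b=o["eef_pos"];print(a,b,(b-a)[:2]@RY,o["opening"])
hold(.3); gripper_to(.04); move_l([*b[:2],.13],.2); gripper_to(.085)
g=see("w9",.53,-.09,.28,np.pi/2)
movep([.46,.15,.25],[np.pi,0,np.pi/2]); movep([.45,.39,.22],[np.pi,0,np.pi/2]); snap("wrist","w10"); print(observe()["time_s"])
```

```text
stop True
[ 0.4253587  -0.17526966  0.02569184] [ 0.45119901 -0.17872073  0.0257468 ] 0.026066744496294418 0.011063525735181257
w9 (np.float64(0.5835), np.float64(-0.0121), np.float64(0.0651), np.float64(11.2), np.float64(25.0), -1.396)
w9 (np.float64(0.5333), np.float64(-0.0195), np.float64(0.0652), np.float64(11.4), np.float64(24.9), -1.417)
w9 (np.float64(0.4776), np.float64(-0.0268), np.float64(0.0651), np.float64(11.2), np.float64(25.0), -1.436)
w9 (np.float64(0.4519), np.float64(-0.1777), np.float64(0.0636), np.float64(11.2), np.float64(25.5), 1.438)
68.8833
```

View pics/w10.png

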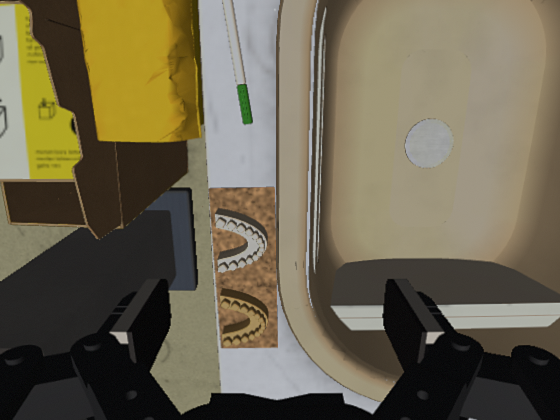

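View pics/w9.png

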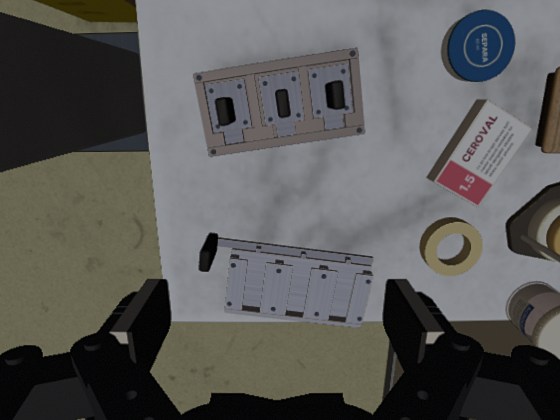

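In the first picture both casts stand on the mat at (241,242) and (243,318). In the second the three plates are seated, the bar is home with its grip at (208,252), and the box, tape and tin look where they were.

```bash
python3 -c "
from plant import *
print(job_done())"
```

```text
the job is handed in; nothing more can be done
None
```

I handed the job in at about 69 s: the last pictures show all three plates seated in the scanner bed, both casts standing on the mat, the lock bar pushed back to its home stop, and the wax box, tape and tin apparently where they started; no verdict came back.

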